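Count a batch of plates on the counting scale

ROBOT

A 6-joint arm with a two-finger parallel gripper is mounted at the origin on a cart in front of the work surface, level with it; the furniture and walls round the work are solid. World frame = base frame: x ahead of the robot, y to its left, z up, the work surface at z = 0. Lengths are in mm, angles in rad, forces in N, time in s.
With the tool pointing down it reaches from about 250 to 775 mm from the base axis. Payload 4 kg.
Tool frame: the origin (TCP) lies between the finger pads; the fingertips stand 25 mm ahead of it and the grasp point (between the pads) lies 6 mm ahead of it (r.tip_extent is the distance from the TCP to the fingertips, in mm); z points along the fingers, y is the direction in which the jaws open and shut (so a half turn about z gives the same grasp; the last joint's range is limited). The gripper opens to 94 mm and grips with 3 to 60 N. Pads are 16 mm wide; open, the fingers measure 119 mm over their backs; the gripper's body (75 mm by 177 mm) begins 78 mm behind the grasp point.
Start: joints at [-1.263, 0.087, 1.371, -0, 1.684, -0.103], TCP at [219.638, -504.262, 197.606] pointing down, gripper open.
Joint ranges: [-3.1, 3.1], [-0.76, 2.03], [0.27, 2.55], [-1.08, 4.22], [0.17, 2.65], [-2.57, 2.57]. Speed limits (rad/s): [2.79, 2.79, 3.14, 3.14, 3.14, 3.14].

INTERFACE

Orientations are given as a unit quaternion [w, x, y, z].
In Python, from rig import r gives the robot as it stands. Calls block until the motion is done:
- r.goto(position, orientation): joint-space move of the TCP to a pose.
- r.move_linear(position, ori=None, vel=150, f_stop=None): straight line of the TCP; ori=None keeps the orientation; vel is the mean speed in mm/s. With f_stop (N) it stops when the force on the tool has changed by that much, and returns True; else False.
- r.set_joints(angles): joint-space move.
- r.gripper_to(opening, effort=None): finger opening in mm; effort is the grip in N (None keeps the last); returns when the fingers have stopped.
- r.sleep(seconds).
- r.ik(position, orientation): joint angles nearest the present ones, or None.
- r.get_image(name): name is "scene" or "side" or "wrist"; returns the picture (480x640x3 uint8, red, green, blue); there is no depth.
- r.camera_model(name): a dict with "fx", "fy", "cx", "cy" (pixels), "rvec" (rotation vector, rad) and "tvec" (3), from world to camera coordinates, as OpenCV has them. Camera axes: x right, y down, z forward; pixel columns grow to the right and rows downward; lengths in mm; the calibration is good to about 2 mm. A picture is of the moment at which its call begins: read the wrist's pose just before it. camera_model takes no time and is no camera call; for the wrist camera it gives the pose at the moment of the call.
A pose or a line that the arm cannot do raises r.PlanningError and nothing moves.
- r.close_job(): hands the job in, once; it reports no verdict.
Readings, each from a call of its own:
- r.current_time_s(): time.
- r.current_qpos(): joint angles.
- r.current_joint_vel(): joint speeds.
- r.current_joint_efforts(): joint torques, N m.
- r.current_tool_pos(): TCP position.
- r.current_tool_rot(): TCP orientation.
- r.current_ft_force(): force on the tool from outside, world axes, zero at the start.
- r.current_wrist_torque(): the same for the moment, N m.
- r.current_finger_gap(): finger opening in mm.
Only numpy, scipy, OpenCV 4.12 (cv2) and the standard library are available. Lean on these libraries where they do the work, as an engineer would, in place of code of your own. Each camera call takes 0.05 s, during which the arm holds its last target. There are 200 camera calls.

TASK

Count this batch of aluminium plates on the counting scale, pressing its terminal's keys right down one at a time: with the pan bare press zero (the round key with a raised ring), then stand the empty steel carrier in the middle of the pan and press tare (the square key with one raised bar). Stack every plate lying on the bench flat in the carrier, tap the stack until all edges are flush against the carrier's side fences and end stop, let go, then press count (the square key with three raised dots) and last print (the long key), leaving carrier and squared stack on the pan. Keep off the small black standby key and leave the stapler, tape measure and tape roll where they are.

Things in the scene. Friction and masses are not known exactly. Their poses are not given: they have to be found in the camera images.
- scale: bench platform of the counting scale: white housing with a flat steel pan on top, fixed to the bench; origin on the bench under its middle
- pan (a point): centre of the flat top of the scale's steel pan, 56 mm above the bench; the pan measures 165 mm (x) by 205 mm (y) and does not give; axes as the scale's, z up
- terminal: the scale's desk terminal, fixed to the bench right of the platform: white, 206 mm wide (y), 106 mm deep (x), face sloping up from 31 mm at the front (-x) to 53 mm at the back (+x), five keys in a row along the front and a display behind them. Origin on the bench under its middle, y to the left seen from the front
- key_zero (a joint): zero key: round grey cap 25 mm across with a raised ring; second from the right of the terminal's five keys. Spring key: 0 = up, 0.005 m = fully down; moves from 1 N, fully down at 5 N, counts as pressed beyond 3.5 mm, springs back. It moves square to the face, which slopes 12 degrees; a straight downward push works
- key_zero_top (a point): centre of the top face of the zero key (about 37 to 39 mm above the bench when up), moves with it; its z axis points out of the face, 12 degrees off vertical
- key_tare (a joint): tare key: square grey cap 24 x 24 mm with one raised bar; second from the left of the terminal's five keys. Spring key: 0 = up, 0.005 m = fully down; moves from 1 N, fully down at 5 N, counts as pressed beyond 3.5 mm, springs back. It moves square to the face, which slopes 12 degrees; a straight downward push works
- key_tare_top (a point): centre of the top face of the tare key (about 37 to 39 mm above the bench when up), moves with it; its z axis points out of the face, 12 degrees off vertical
- key_count (a joint): count key: square grey cap 24 x 24 mm with three raised dots in a row; leftmost of the terminal's five keys. Spring key: 0 = up, 0.005 m = fully down; moves from 1 N, fully down at 5 N, counts as pressed beyond 3.5 mm, springs back. It moves square to the face, which slopes 12 degrees; a straight downward push works
- key_count_top (a point): centre of the top face of the count key (about 37 to 39 mm above the bench when up), moves with it; its z axis points out of the face, 12 degrees off vertical
- key_print (a joint): print key: long plain grey cap, 40 mm across (y) by 24 mm; rightmost of the terminal's five keys. Spring key: 0 = up, 0.005 m = fully down; moves from 1 N, fully down at 5 N, counts as pressed beyond 3.5 mm, springs back. It moves square to the face, which slopes 12 degrees; a straight downward push works
- key_print_top (a point): centre of the top face of the print key (about 37 to 39 mm above the bench when up), moves with it; its z axis points out of the face, 12 degrees off vertical
- key_standby (a joint): standby key, not to be pressed: small black round cap 17 mm across, 2 mm lower than the others; middle one of the terminal's five keys. Spring key: 0 = up, 0.005 m = fully down; moves from 1 N, fully down at 5 N, counts as pressed beyond 3.5 mm, springs back. It moves square to the face, which slopes 12 degrees; a straight downward push works
- key_standby_top (a point): centre of the top face of the standby key (about 37 to 39 mm above the bench when up), moves with it; its z axis points out of the face, 12 degrees off vertical
- carrier: dark steel stacking carrier, 0.9 kg. Base x -26..29, y -52..55 mm, 14 thick: lift it gripped across x at y = 0. 2 side fences (inner face x = 29, 5 thick, at y 27..55 and -53..-25, finger gap between) and an end stop (inner face y = 55, 5 thick, 40 wide) rise to 56 mm; -x side and -y end open. Origin at the underside, z up; a flush plate's origin lies right above it. Starts on the bench among the plates
- plate_0: aluminium plate 58 mm (x) by 110 mm (y) by 7 mm thick, 0.13 kg, with a 22 mm hole drawn in the middle and four small ones (solid to the touch); origin in the middle of its underside, z up. Lies flat on the bench at the start (some may lie two deep); all plates are alike, either way round or up will do. Three to five of them are present, absent ones read None from the start
- plate_1: aluminium plate 58 mm (x) by 110 mm (y) by 7 mm thick, 0.13 kg, with a 22 mm hole drawn in the middle and four small ones (solid to the touch); origin in the middle of its underside, z up. Lies flat on the bench at the start (some may lie two deep); all plates are alike, either way round or up will do. Three to five of them are present, absent ones read None from the start
- plate_2: aluminium plate 58 mm (x) by 110 mm (y) by 7 mm thick, 0.13 kg, with a 22 mm hole drawn in the middle and four small ones (solid to the touch); origin in the middle of its underside, z up. Lies flat on the bench at the start (some may lie two deep); all plates are alike, either way round or up will do. Three to five of them are present, absent ones read None from the start
- plate_3: aluminium plate 58 mm (x) by 110 mm (y) by 7 mm thick, 0.13 kg, with a 22 mm hole drawn in the middle and four small ones (solid to the touch); origin in the middle of its underside, z up. Lies flat on the bench at the start (some may lie two deep); all plates are alike, either way round or up will do. Three to five of them are present, absent ones read None from the start
- plate_4: aluminium plate 58 mm (x) by 110 mm (y) by 7 mm thick, 0.13 kg, with a 22 mm hole drawn in the middle and four small ones (solid to the touch); origin in the middle of its underside, z up. Lies flat on the bench at the start (some may lie two deep); all plates are alike, either way round or up will do. Three to five of them are present, absent ones read None from the start
- carton_wall (a point): middle of the top edge of the far wall of the open brown carton that stands, fixed, between robot and work and is not needed: x points towards the robot, z up; the carton reaches from here 191 mm along x and 128 mm to either side along y, walls 126 mm high, end flaps spread beyond. Keep the gripper's body clear of it
- stapler: blue stapler 36 x 133 x 45 mm behind the scale, bystander; origin in the middle of its underside
- tape_measure: yellow tape measure 40 x 67 x 61 mm, behind the plates, bystander; origin in the middle of its underside
- tape_roll: white roll of tape 92 mm across, 36 mm high, behind the plates, bystander; origin in the middle of its underside

How it is judged (in metres and radians):
On the way, in this order (a step that is already met when the one before it is completed fails the run):
1. the zero key is pressed, alone, while nothing stands on the pan (value of joint key_zero above 0.0035 m and horizontal distance between carrier and pan above 0.12 m and horizontal distance between each of plate_0, plate_1, plate_2, plate_3, plate_4 and pan above 0.1 m and value of joint each of key_tare, key_count, key_print, key_standby below 0.0015 m), for 0.1 s.
2. the tare key is pressed, alone, while the empty carrier stands on the pan (value of joint key_tare above 0.0035 m and horizontal distance between carrier and pan below 0.05 m and z of carrier in the frame of pan between -0.004 and 0.004 m and angle between carrier's own z axis and vertical below 0.06 rad and horizontal distance between each of plate_0, plate_1, plate_2, plate_3, plate_4 and pan above 0.1 m and value of joint each of key_zero, key_count, key_print, key_standby below 0.0015 m), for 0.1 s.
3. every plate present lies in the carrier on the pan, squared against fences and stop and let go (horizontal distance between carrier and pan below 0.05 m and z of carrier in the frame of pan between -0.004 and 0.004 m and angle between carrier's own z axis and vertical below 0.06 rad and x of plate_0 in the frame of carrier between -0.003 and 0.003 m and y of plate_0 in the frame of carrier between -0.003 and 0.003 m and z of plate_0 in the frame of carrier between 0.01 and 0.052 m and angle between the x axis of each of plate_0, plate_1, plate_2, plate_3, plate_4 and the x axis of carrier, either way round below 0.04 rad and angle between the z axis of each of plate_0, plate_1, plate_2, plate_3, plate_4 and the z axis of carrier, either way round below 0.06 rad and x of plate_1 in the frame of carrier between -0.003 and 0.003 m and y of plate_1 in the frame of carrier between -0.003 and 0.003 m and z of plate_1 in the frame of carrier between 0.01 and 0.052 m and x of plate_2 in the frame of carrier between -0.003 and 0.003 m and y of plate_2 in the frame of carrier between -0.003 and 0.003 m and z of plate_2 in the frame of carrier between 0.01 and 0.052 m and x of plate_3 in the frame of carrier between -0.003 and 0.003 m and y of plate_3 in the frame of carrier between -0.003 and 0.003 m and z of plate_3 in the frame of carrier between 0.01 and 0.052 m and x of plate_4 in the frame of carrier between -0.003 and 0.003 m and y of plate_4 in the frame of carrier between -0.003 and 0.003 m and z of plate_4 in the frame of carrier between 0.01 and 0.052 m and contact force between the fingers and plate_0 below 0.05 N and contact force between the fingers and plate_1 below 0.05 N and contact force between the fingers and plate_2 below 0.05 N and contact force between the fingers and plate_3 below 0.05 N and contact force between the fingers and plate_4 below 0.05 N and contact force between the fingers and carrier below 0.05 N and linear speed of each of plate_0, plate_1, plate_2, plate_3, plate_4, carrier below 0.02 m/s), for 0.3 s.
4. the count key is pressed, alone, with the squared stack on the pan (value of joint key_count above 0.0035 m and horizontal distance between carrier and pan below 0.05 m and z of carrier in the frame of pan between -0.004 and 0.004 m and angle between carrier's own z axis and vertical below 0.06 rad and x of plate_0 in the frame of carrier between -0.003 and 0.003 m and y of plate_0 in the frame of carrier between -0.003 and 0.003 m and z of plate_0 in the frame of carrier between 0.01 and 0.052 m and angle between the x axis of each of plate_0, plate_1, plate_2, plate_3, plate_4 and the x axis of carrier, either way round below 0.04 rad and angle between the z axis of each of plate_0, plate_1, plate_2, plate_3, plate_4 and the z axis of carrier, either way round below 0.06 rad and x of plate_1 in the frame of carrier between -0.003 and 0.003 m and y of plate_1 in the frame of carrier between -0.003 and 0.003 m and z of plate_1 in the frame of carrier between 0.01 and 0.052 m and x of plate_2 in the frame of carrier between -0.003 and 0.003 m and y of plate_2 in the frame of carrier between -0.003 and 0.003 m and z of plate_2 in the frame of carrier between 0.01 and 0.052 m and x of plate_3 in the frame of carrier between -0.003 and 0.003 m and y of plate_3 in the frame of carrier between -0.003 and 0.003 m and z of plate_3 in the frame of carrier between 0.01 and 0.052 m and x of plate_4 in the frame of carrier between -0.003 and 0.003 m and y of plate_4 in the frame of carrier between -0.003 and 0.003 m and z of plate_4 in the frame of carrier between 0.01 and 0.052 m and value of joint each of key_zero, key_tare, key_print, key_standby below 0.0015 m), for 0.1 s.
5. the print key is pressed, alone, with the squared stack on the pan (value of joint key_print above 0.0035 m and horizontal distance between carrier and pan below 0.05 m and z of carrier in the frame of pan between -0.004 and 0.004 m and angle between carrier's own z axis and vertical below 0.06 rad and x of plate_0 in the frame of carrier between -0.003 and 0.003 m and y of plate_0 in the frame of carrier between -0.003 and 0.003 m and z of plate_0 in the frame of carrier between 0.01 and 0.052 m and angle between the x axis of each of plate_0, plate_1, plate_2, plate_3, plate_4 and the x axis of carrier, either way round below 0.04 rad and angle between the z axis of each of plate_0, plate_1, plate_2, plate_3, plate_4 and the z axis of carrier, either way round below 0.06 rad and x of plate_1 in the frame of carrier between -0.003 and 0.003 m and y of plate_1 in the frame of carrier between -0.003 and 0.003 m and z of plate_1 in the frame of carrier between 0.01 and 0.052 m and x of plate_2 in the frame of carrier between -0.003 and 0.003 m and y of plate_2 in the frame of carrier between -0.003 and 0.003 m and z of plate_2 in the frame of carrier between 0.01 and 0.052 m and x of plate_3 in the frame of carrier between -0.003 and 0.003 m and y of plate_3 in the frame of carrier between -0.003 and 0.003 m and z of plate_3 in the frame of carrier between 0.01 and 0.052 m and x of plate_4 in the frame of carrier between -0.003 and 0.003 m and y of plate_4 in the frame of carrier between -0.003 and 0.003 m and z of plate_4 in the frame of carrier between 0.01 and 0.052 m and value of joint each of key_zero, key_tare, key_count, key_standby below 0.0015 m), for 0.1 s.
At the end, for the whole second after the job is handed in: The carrier stands upright on the pan, its origin within 50 mm of the pan's centre; every plate present lies flat in it with its middle within 3 mm of the flush position against fences and stop (both directions) and within 0.04 rad of square; all keys are up, nothing is touched or moving (all of step 3 and value of joint each of key_zero, key_tare, key_count, key_print, key_standby below 0.0015 m).
It fails at once if the standby key is pushed down by the gripper (value of joint key_standby above 0.0025 m and contact force between the fingers and key_standby above 0.3 N).
It fails at once if two keys are pushed down by the gripper at once ((value of joint each of key_zero, key_tare above 0.0025 m and contact force between the fingers and key_zero above 0.3 N and contact force between the fingers and key_tare above 0.3 N) or (value of joint each of key_zero, key_count above 0.0025 m and contact force between the fingers and key_zero above 0.3 N and contact force between the fingers and key_count above 0.3 N) or (value of joint each of key_zero, key_print above 0.0025 m and contact force between the fingers and key_zero above 0.3 N and contact force between the fingers and key_print above 0.3 N) or (value of joint each of key_zero, key_standby above 0.0025 m and contact force between the fingers and key_zero above 0.3 N and contact force between the fingers and key_standby above 0.3 N) or (value of joint each of key_tare, key_count above 0.0025 m and contact force between the fingers and key_tare above 0.3 N and contact force between the fingers and key_count above 0.3 N) or (value of joint each of key_tare, key_print above 0.0025 m and contact force between the fingers and key_tare above 0.3 N and contact force between the fingers and key_print above 0.3 N) or (value of joint each of key_tare, key_standby above 0.0025 m and contact force between the fingers and key_tare above 0.3 N and contact force between the fingers and key_standby above 0.3 N) or (value of joint each of key_count, key_print above 0.0025 m and contact force between the fingers and key_count above 0.3 N and contact force between the fingers and key_print above 0.3 N) or (value of joint each of key_count, key_standby above 0.0025 m and contact force between the fingers and key_count above 0.3 N and contact force between the fingers and key_standby above 0.3 N) or (value of joint each of key_print, key_standby above 0.0025 m and contact force between the fingers and key_print above 0.3 N and contact force between the fingers and key_standby above 0.3 N)).
It fails at once if the zero key is pushed down by the gripper while the carrier stands on the pan (value of joint key_zero above 0.0035 m and contact force between the fingers and key_zero above 0.3 N and horizontal distance between carrier and pan below 0.05 m).
It fails at once if tare, count or print is pushed down by the gripper while the carrier is not on the pan (((value of joint key_tare above 0.0035 m and contact force between the fingers and key_tare above 0.3 N) or (value of joint key_count above 0.0035 m and contact force between the fingers and key_count above 0.3 N) or (value of joint key_print above 0.0035 m and contact force between the fingers and key_print above 0.3 N)) and horizontal distance between carrier and pan above 0.12 m).
It fails at once if the stapler, tape measure or tape roll is moved more than 30 mm (distance of any of stapler, tape_measure, tape_roll from where it was at the start of the episode above 0.03 m).
Of plate_0, plate_1, plate_2, plate_3, plate_4 only 3 to 5 are there at a start; the rules pass over those that are not, and their reading is None.
At some moment in a run one of plate_0, carrier may be knocked a few centimetres aside while the robot is not near it.
Once in a run the grip may slacken for a moment while it holds something.
It also fails if it takes over 210 s, if anything falls off the work surface, if the arm or the gripper's body presses on something with over 40 N, if the wrist force passes 120 N, or if a joint passes its speed limit or range.

## Working session

There is one attempt and no reset: what is moved stays moved. The work goes in short steps, each a Python script; the robot and the scene stay as the last script left them, time stands still between calls to the robot, and variables do not carry over. Pictures are saved under pics/ and viewed, about 12 in all and at most 16, crops included, and the job is handed in when it is done.

```bash
ls; mkdir -p pics; python3 - <<'E'
from rig import r
import cv2
for n in("scene","side"):
    im=r.get_image(n); cv2.imwrite(f"pics/{n}0.png",im[:,:,::-1]); print(n,r.camera_model(n))
print(r.camera_model("wrist"), r.current_time_s(), r.current_tool_rot(), r.tip_extent)
E
```

```text
pics
scene {'fx': 544.5449331667446, 'fy': 544.5449331667446, 'cx': 317.78063378619, 'cy': 247.1107699559201, 'rvec': array([ 2.23639232,  1.42019037, -0.40678504]), 'tvec': array([-217.81645217, -362.98046895, 1767.7687599 ])}
side {'fx': 587.5308813147515, 'fy': 587.5308813147515, 'cx': 315.12892493387756, 'cy': 258.09700370297577, 'rvec': array([ 1.87204048, -1.10075595,  0.59673669]), 'tvec': array([-299.93406292,  341.63721339, 1230.3647903 ])}
{'fx': 413.5263296895467, 'fy': 413.5263296895467, 'cx': 320.8481353287014, 'cy': 245.23282551671946, 'rvec': array([-2.45519708,  1.60858554,  0.19629925]), 'tvec': array([-548.58820797,  -25.35813017,  390.95383933])} 0.1 [-9.77609655e-04  9.78980467e-01  2.03951658e-01 -1.04091093e-04] 25.0
```

View pics/scene0.png

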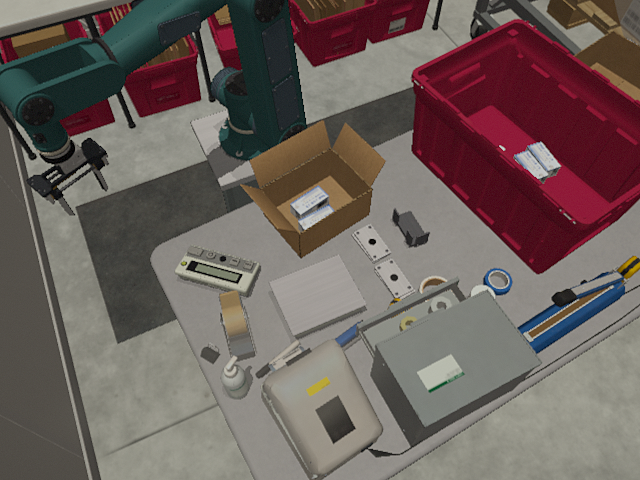

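View pics/side0.png

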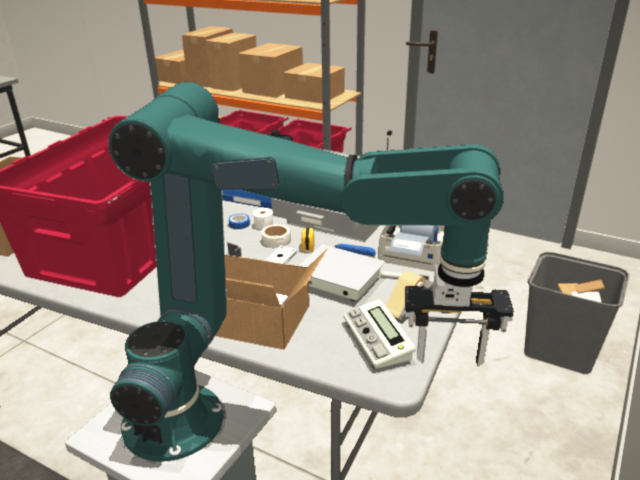

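The scene view shows the terminal at about (218,270), the pan at (318,293), plates at (370,243) and (393,280), the carrier at (410,228) and the carton at (315,190). The side view is mostly blocked by the arm. Next I get rough positions, then take wrist views from above.

```bash
cat > h.py <<'E'
from rig import r
import cv2, numpy as np
from scipy.spatial.transform import Rotation as R
def cast(cam,px,z):
    """pixels -> world points at height z"""
    K=np.array([[cam['fx'],0,cam['cx']],[0,cam['fy'],cam['cy']],[0,0,1]])
    Rm=cv2.Rodrigues(np.array(cam['rvec']))[0]; c=-Rm.T@np.array(cam['tvec'])
    px=np.atleast_2d(px).astype(float)
    d=(Rm.T@np.linalg.inv(K)@np.c_[px,np.ones(len(px))].T).T
    return c+d*((z-c[2])/d[:,2])[:,None]
def proj(cam,P):
    K=np.array([[cam['fx'],0,cam['cx']],[0,cam['fy'],cam['cy']],[0,0,1]])
    return cv2.projectPoints(np.atleast_2d(P).astype(float),np.array(cam['rvec']),np.array(cam['tvec']),K,None)[0][:,0]
def down(a):
    """tool down, jaw (tool y) axis along world angle a (rad)"""
    y=np.array([np.cos(a),np.sin(a),0]); z=np.array([0,0,-1.]); x=np.cross(y,z)
    q=R.from_matrix(np.c_[x,y,z]).as_quat(); return np.r_[q[3],q[:3]]
def snap(name,cam="wrist"):
    c=r.camera_model(cam); im=r.get_image(cam); cv2.imwrite(f"pics/{name}.png",im[:,:,::-1])
    np.save(f"pics/{name}.npy",c,allow_pickle=True); return c,im
E
python3 - <<'E'
from h import *
c=r.camera_model("scene")
for n,p,z in [("pan",(318,293),56),("pan corners",[(271,283),(337,255),(369,306),(293,335)],56),("plate",[(371,243),(393,279)],7),("car",(410,228),20),("term",(218,270),42),("keys",[(196,252),(211,255),(223,258),(235,261),(247,264)],39),("carton",[(301,250),(372,210)],126)]:
    print(n,cast(c,p,z).round())
w=r.camera_model("wrist");Rm=cv2.Rodrigues(w['rvec'])[0]; print(-Rm.T@w['tvec'], Rm, r.current_tool_pos())
for pos in [(400,-150,330),(430,0,330),(400,-60,400),(450,100,300)]:
    for a in (np.pi/2,-np.pi/2,0,np.pi):
        q=r.ik(pos,down(a)); print(pos,a, None if q is None else np.round(q,2))
E
```

```text
pan [[636. -57.  56.]]
pan corners [[ 558. -155.   56.]
 [ 555.   38.   56.]
 [ 725.   45.   56.]
 [ 715. -162.   56.]]
plate [[535. 157.   7.]
 [662. 156.   7.]]
car [[544. 276.  20.]]
term [[ 453. -267.   42.]]
keys [[ 373. -302.   39.]
 [ 399. -268.   39.]
 [ 422. -242.   39.]
 [ 445. -215.   39.]
 [ 468. -189.   39.]]
carton [[539. -59. 126.]
 [506. 164. 126.]]
[ 281.92628816 -476.31783005  384.80625515] [[ 0.39913696 -0.91688966 -0.00174085]
 [-0.89040063 -0.38805755  0.23790347]
 [-0.21880678 -0.09340602 -0.97128724]] [ 219.47013449 -503.76242127  196.53998685]
(400, -150, 330) 1.5707963267948966 [-0.49 -0.17  1.36 -0.    1.95 -2.06]
(400, -150, 330) -1.5707963267948966 [-0.49 -0.17  1.36 -0.    1.95  1.08]
(400, -150, 330) 0 [-0.49 -0.17  1.36 -0.    1.95 -0.49]
(400, -150, 330) 3.141592653589793 None
(430, 0, 330) 1.5707963267948966 [-0.13 -0.17  1.36 -0.    1.95 -1.7 ]
(430, 0, 330) -1.5707963267948966 [-0.13 -0.17  1.36 -0.    1.95  1.44]
(430, 0, 330) 0 [-0.13 -0.17  1.36 -0.    1.95 -0.13]
(430, 0, 330) 3.141592653589793 None
(400, -60, 400) 1.5707963267948966 [-0.29 -0.18  1.23 -0.    2.1  -1.86]
(400, -60, 400) -1.5707963267948966 [-0.29 -0.18  1.23 -0.    2.1   1.28]
(400, -60, 400) 0 [-0.29 -0.18  1.23 -0.    2.1  -0.29]
(400, -60, 400) 3.141592653589793 None
(450, 100, 300) 1.5707963267948966 [ 0.1  -0.11  1.36 -0.    1.89 -1.48]
(450, 100, 300) -1.5707963267948966 [ 0.1  -0.11  1.36 -0.    1.89  1.67]
(450, 100, 300) 0 [ 0.1  -0.11  1.36 -0.    1.89  0.1 ]
(450, 100, 300) 3.141592653589793 None
```

```bash
python3 - <<'E'
from h import *
r.goto((400,-230,250),down(-np.pi/2)); snap("w_term")
r.goto((540,180,330),down(-np.pi/2)); snap("w_plates")
print(r.current_time_s(),r.current_tool_pos(),r.current_ft_force())
E
```

```text
3.075 [540.19177122 178.68862488 329.82637817] [-0.07250347 -0.15186146  0.2206596 ]
```

View pics/w_term.png

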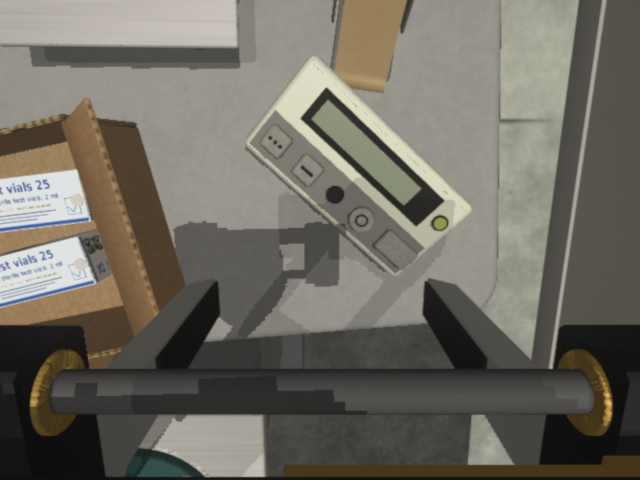

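View pics/w_plates.png

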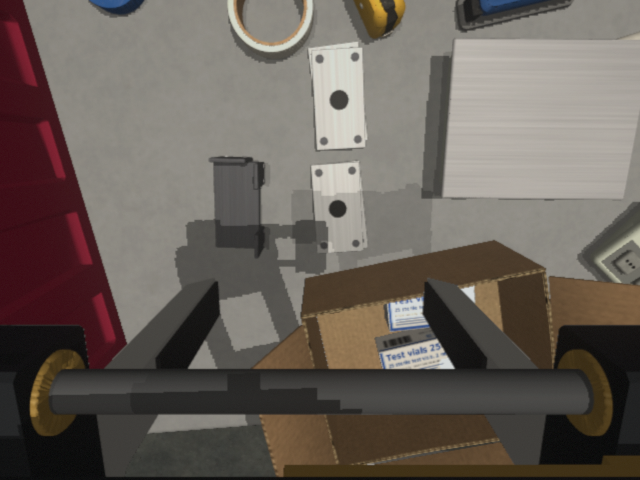

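The terminal view shows count (three dots) at (276,141), tare (bar) at (308,169), black standby at (335,194), zero (ring) at (361,220) and print (long) at (395,246). The plate view shows the far plate, or stack, at (338,98), the near one at (338,206) and the carrier at (238,205). The carrier's end stop is at the top (world +x) and its fences are on the right (world −y). The carton wall runs below row 270.

```bash
python3 - <<'E'
from h import *
c=np.load("pics/w_term.npy",allow_pickle=True).item()
k=cast(c,[(276,141),(308,169),(335,194),(361,220),(395,246)],38.5); print("keys",k.round(1)); print(np.linalg.norm(np.diff(k,axis=0),axis=1).round(1), np.degrees(np.arctan2(*(k[0]-k[4])[[1,0]])))
c=np.load("pics/w_plates.npy",allow_pickle=True).item(); im=cv2.imread("pics/w_plates.png")
g=im.min(axis=2); g2=g[30:265,290:385]
m=(g>195).astype(np.uint8); m[:,:290]=0;m[:,385:]=0;m[:30]=0;m[265:]=0
for ct in cv2.findContours(m,0,2)[0]:
    if cv2.contourArea(ct)>800:
        for z in(7,14):
            P=cast(c,ct[:,0],z)[:,:2].astype(np.float32); print("plate z",z,cv2.minAreaRect(P))
print("carton wall top",cast(c,[(303,318),(547,270)],126).round())
print("pan",cast(c,[(455,39),(443,196),(625,199)],56).round(1))
# carrier: end-stop top outer/inner corners z56, base outline
print("stop top",cast(c,[(210,158),(249,158)],56).round(1),"base left edge",cast(c,[(214,165),(217,245)],14).round(1))
def crop(b,n,s):
    x0,y0,x1,y1=b; return cv2.resize(im[y0:y1,x0:x1],None,fx=s,fy=s,interpolation=cv2.INTER_CUBIC)
cv2.imwrite("pics/c1.png",crop((195,30,385,265),0,2.5))
E
```

```text
keys [[ 470.3 -188.3   38.5]
 [ 444.5 -218.1   38.5]
 [ 420.7 -244.    38.5]
 [ 395.2 -269.6   38.5]
 [ 368.9 -304.    38.5]]
[39.4 35.1 36.2 43.3] 48.77324647552277
plate z 7 ((659.140869140625, 152.50186157226562), (108.54701232910156, 45.25261306762695), 2.6795241832733154)
plate z 14 ((658.444091796875, 152.86781311035156), (107.06013488769531, 44.632789611816406), 2.679567575454712)
carton wall top [[436. 197. 126.]
 [486. -45. 126.]]
pan [[ 712.4   41.1   56. ]
 [ 551.3   42.3   56. ]
 [ 547.5 -161.9   56. ]]
stop top [[593.4 300.1  56. ]
 [593.3 257.4  56. ]] base left edge [[583.8 306.8  14. ]
 [485.2 309.3  14. ]]
```

View pics/c1.png

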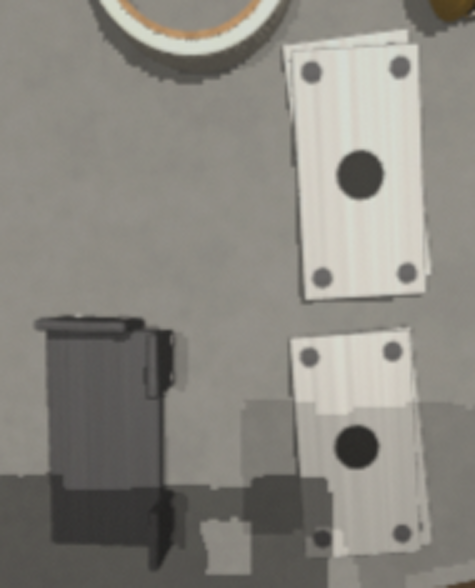

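The crop shows both plate piles are two deep, so there are 4 plates. A second rim shows behind the top plate at (283,44)–(407,30) and at (430,272), and in the near pile at (425,545). Now I press zero, checking clearances to the carton flap and red bin first.

```bash
cat >> h.py <<'E'
ROW=np.radians(48.8)
KEY=dict(count=(470.3,-188.3),tare=(444.5,-218.1),zero=(395.2,-269.6),print=(368.9,-304.0))
def press(k):
    x,y=KEY[k]; q=down(ROW-np.pi)
    if r.ik((x,y,110),q) is None: q=down(ROW)
    r.gripper_to(0,20)
    r.goto((x,y,110),q); r.move_linear((x,y,72),vel=60); r.sleep(.2)
    hit=r.move_linear((x,y,50),vel=12,f_stop=9); z=r.current_tool_pos()[2]; r.sleep(.4)
    f=r.current_ft_force(); r.move_linear((x,y,120),vel=80)
    print(k,"hit",hit,"tip z",z-25,"F",f.round(1),"t",r.current_time_s())
E
python3 - <<'E'
from h import *
c=np.load("pics/w_term.npy",allow_pickle=True).item()
for z in (60,126,160): print("flap",z,cast(c,[(88,100),(185,290),(130,125)],z).round()[:,:2].tolist())
s=r.camera_model("scene"); print("bin base",cast(s,[(540,270),(415,165)],0).round().tolist())
c=np.load("pics/w_plates.npy",allow_pickle=True).item()
def px(l): return np.array(l)/2.5+[195,30]
for n,l in (("near top",[(291,339),(409,328),(419,549),(308,556)]),("far top",[(292,47),(417,43),(425,292),(305,300)])):
    for z in (7,14):
        P=cast(c,px(l),z)[:,:2]; print(n,z,cv2.minAreaRect(P.astype(np.float32)),P.mean(0).round(1))
print("bin in wrist",cast(c,[(20,0),(70,230),(110,310)],0).round().tolist())
r.goto((400,-240,220),down(-np.pi/2)) if 0 else r.goto((500,0,330),down(-np.pi/2))
r.goto((395,-270,200),down(ROW-np.pi)); press("zero")
E
```

```text
flap 60 [[505.0, -29.0], [331.0, -99.0], [484.0, -63.0]]
flap 126 [[498.0, -64.0], [355.0, -122.0], [481.0, -92.0]]
flap 160 [[495.0, -82.0], [367.0, -134.0], [480.0, -107.0]]
bin base [[807.0, 539.0, 0.0], [336.0, 418.0, 0.0]]
near top 7 ((530.4813842773438, 158.06092834472656), (110.87495422363281, 57.464698791503906), 3.772779703140259) [530.2 157.9]
near top 14 ((531.5470581054688, 158.3507080078125), (109.35625457763672, 56.67759323120117), 3.772779703140259) [531.3 158.2]
far top 7 ((658.6281127929688, 157.2530975341797), (112.54547882080078, 57.83805465698242), 2.780034303665161) [658.5 157.5]
far top 14 ((657.9384765625, 157.55392456054688), (111.0039291381836, 57.04582977294922), 2.7800259590148926) [657.8 157.8]
bin in wrist [[766.0, 517.0, 0.0], [502.0, 499.0, 0.0], [392.0, 462.0, 0.0]]
zero hit False tip z 25.070832071022338 F [-0.3  0.5  0.1] t 11.3083
```

```bash
python3 - <<'E'
from h import *
print(r.current_tool_pos(),r.current_tool_rot(),r.current_finger_gap(),r.current_ft_force())
x,y=KEY["zero"]; q=r.current_tool_rot()
hit=r.move_linear((x,y,70),vel=40,f_stop=5); print(hit,r.current_tool_pos())
snap("z1"); snap("z1s","side"); a=cv2.imread("pics/z1.png");b=cv2.imread("pics/z1s.png")
b=cv2.resize(b[280:400,320:480],(640,480)); cv2.imwrite("pics/z1c.png",cv2.resize(np.hstack([a,b]),(800,300)))
r.move_linear((x,y,120),vel=80)
E
```

```text
[ 394.86234643 -269.27470342  119.3161314 ] [-2.59285234e-04  9.36066125e-01 -3.51823468e-01 -6.24726654e-04] 0.5177929360978692 [-0.71554281 -0.06214944  0.02765585]
False [ 395.42654079 -269.76654444   70.35716711]
```

View pics/z1c.png

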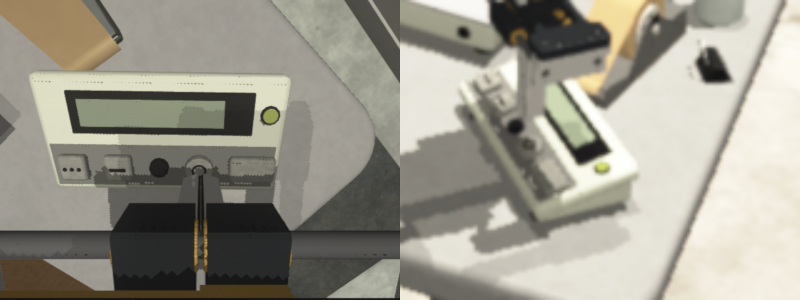

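Here the closed fingertips are over the zero key at about (317,270) in full-image pixels, but the tip height looks doubtful. I'll check it geometrically.

```bash
python3 - <<'E'
from h import *
c=np.load("pics/z1.npy",allow_pickle=True).item()
print("keys from z1",cast(c,np.array([(72,168),(118,168),(159,167),(199,168),(251,166)])/.625,38.5).round(1).tolist())
print("terminal corners z31 front",cast(c,np.array([(58,184),(278,186)])/.625,31).round(1).tolist())
print("tip px",proj(c,[(395,-270,45)])*.625, proj(c,[(395,-270,38)])*.625)
a=cv2.imread("pics/z1.png"); cv2.imwrite("pics/z1d.png",cv2.resize(a[220:420,200:440],(800,600)[:2] and (720,600),interpolation=cv2.INTER_CUBIC))
E
```

```text
keys from z1 [[471.1, -184.4, 38.5], [444.1, -215.1, 38.5], [420.8, -243.2, 38.5], [396.7, -269.3, 38.5], [367.6, -305.2, 38.5]]
terminal corners z31 front [[470.0, -158.4, 31.0], [333.0, -311.8, 31.0]]
tip px [[200.82994273 171.05646767]] [[200.81801382 168.67148518]]
```

View pics/z1d.png

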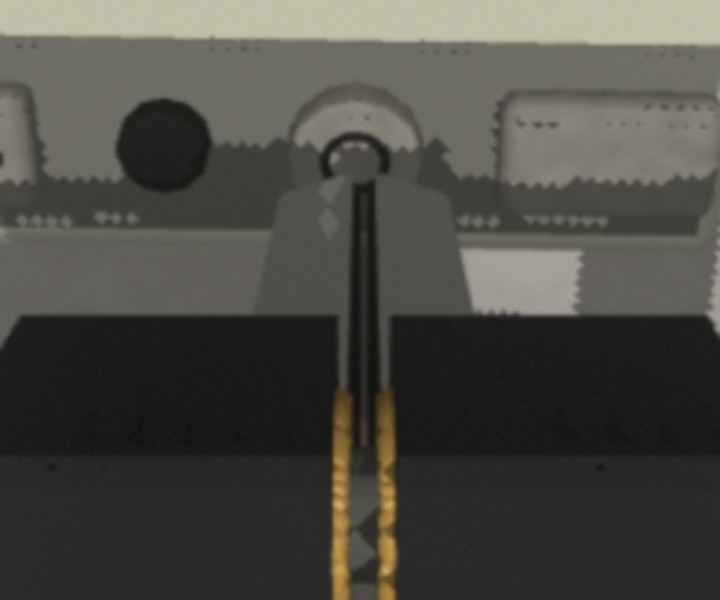

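The tips are right over the zero key's centre, so I'll step down and log force.

```bash
python3 - <<'E'
from h import *
x,y=KEY["zero"]
r.move_linear((x,y,68),vel=60)
for z in range(66,49,-2):
    h=r.move_linear((x,y,z),vel=15,f_stop=12); r.sleep(.15)
    print(z,h,r.current_tool_pos().round(1),r.current_ft_force().round(2),r.current_joint_efforts().round(1)[:3])
    if h: break
r.sleep(.3); print(r.current_ft_force()); r.move_linear((x,y,120),vel=80)
E
```

```text
66 False [ 395.3 -269.7   66.1] [0.14 0.41 0.01] [  0.  -28.3 -28.6]
64 False [ 395.2 -269.6   64. ] [0.36 0.19 0.46] [  0.  -28.3 -28.5]
62 False [ 395.2 -269.6   62. ] [0.31 0.01 0.4 ] [  0.  -28.3 -28.5]
60 False [ 395.2 -269.6   60. ] [-0.75  0.29  0.27] [  0.  -28.3 -28.4]
58 False [ 395.2 -269.6   58. ] [-0.18  0.47  0.57] [  0.  -28.4 -28.4]
56 False [ 395.2 -269.6   56. ] [ 0.37  0.15 -0.09] [  0.  -28.4 -28.3]
54 False [ 395.2 -269.6   54. ] [-0.29  0.37 -0.1 ] [  0.  -28.4 -28.3]
52 False [ 395.2 -269.6   52. ] [ 0.06  0.9  -0.31] [  0.  -28.5 -28.2]
50 False [ 395.2 -269.6   50. ] [-0.22  0.31  0.38] [  0.  -28.5 -28.2]
[ 0.20375888  0.07137355 -0.67901204]
```

```bash
python3 - <<'E'
from h import *
x,y=KEY["zero"]
r.move_linear((x,y,52),vel=60); z=50
while z>30:
    h=r.move_linear((x,y,z),vel=10,f_stop=10); r.sleep(.15)
    print(z,h,r.current_tool_pos().round(1),r.current_ft_force().round(2))
    if h: break
    z-=1.5
if not h: snap("z2"); snap("z2s","side")
r.sleep(.3); print(r.current_ft_force()); r.move_linear((x,y,120),vel=80)
E
```

```text
50 False [ 395.2 -269.6   50. ] [ 0.28 -0.07 -0.01]
48.5 False [ 395.2 -269.6   48.5] [0.33 0.46 0.63]
47.0 False [ 395.2 -269.6   47. ] [-0.18 -0.1  -0.48]
45.5 False [ 395.2 -269.6   45.5] [0.1  0.03 0.86]
44.0 False [ 395.2 -269.6   44. ] [ 0.18  0.66 -0.29]
42.5 False [ 395.2 -269.6   42.5] [-0.13 -0.31  0.16]
41.0 False [ 395.2 -269.6   41. ] [-0.85 -0.12  0.27]
39.5 False [ 395.2 -269.6   39.5] [0.02 0.62 0.15]
38.0 False [ 395.4 -269.8   38.2] [-0.23  0.28  1.77]
36.5 False [ 395.5 -269.9   36.8] [ 0.07 -0.18  2.21]
35.0 False [ 395.7 -270.    35.4] [ 1.56 -1.45  4.14]
33.5 False [ 395.7 -270.1   34. ] [ 1.16 -2.17  6.68]
32.0 False [ 395.9 -270.2   33.6] [0.39 0.52 9.69]
30.5 False [ 396.  -270.3   33.4] [-2.52  1.67 15.83]
[-1.41821812  0.96100577 16.15204263]
```

Contact came at TCP z ≈ 38.8 and the key bottomed at 33.6 with 16 N, so zero was pressed. That means the closed fingertips sit about level with the TCP, not 25 mm ahead. Before gripping, I'll check this with open fingers by touching free bench.

```bash
python3 - <<'E'
from h import *
print(r.tip_extent)
r.goto((450,-150,250),down(-np.pi/2)); r.goto((615,85,150),down(0))
for op in (70,0):
    r.move_linear((615,85,60),vel=100); r.gripper_to(op,20); r.sleep(.2)
    h=r.move_linear((615,85,-3),vel=15,f_stop=5); r.sleep(.1)
    print(op,h,r.current_tool_pos().round(2),r.current_ft_force().round(1),r.current_finger_gap())
    if op==70: snap("t70")
r.move_linear((615,85,60),vel=100); print(r.current_time_s())
E
```

```text
25.0
70 False [615.    84.99  -2.99] [-1.3  0.3  0.5] 69.51037105796773
0 False [615.01  84.99  -2.98] [ 0.1 -0.1  0.2] 0.4859741709827936
45.2917
```

```bash
python3 - <<'E'
from h import *
r.move_linear((615,85,0),vel=100)
h=r.move_linear((615,85,-30),vel=10,f_stop=5); r.sleep(.1)
print(h,r.current_tool_pos().round(2),r.current_ft_force().round(1)); snap("tb_s","scene"); snap("tb")
r.move_linear((615,85,60),vel=100)
a=cv2.imread("pics/tb.png"); b=cv2.imread("pics/tb_s.png")[200:320,280:440]
cv2.imwrite("pics/tbc.png",cv2.resize(np.hstack([a,cv2.resize(b,(640,480),interpolation=cv2.INTER_CUBIC)]),(800,300)))
E
```

```text
True [615.03  84.99  -7.6 ] [-0.4 -0.7  5.5]
```

View pics/tbc.png

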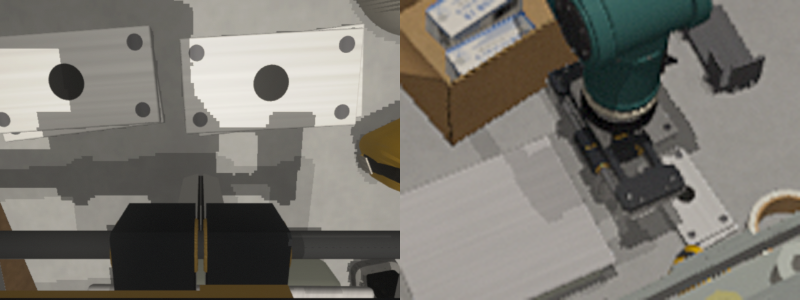

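Bench contact came at TCP z = −7.6. In the picture the closed tips sit at about (320,285) on the bench, beside the plates. I'll check whether the camera-to-TCP offset is constant and where the tip lies along the tool axis.

```bash
python3 - <<'E'
from h import *
T=dict(w_term=((400,-230,250),down(-np.pi/2)),w_plates=((540.2,178.7,329.8),down(-np.pi/2)),z1=((395.4,-269.8,70.4),down(ROW-np.pi)),tb=((615,85,-7.6),down(0)),t70=((615,85,-3),down(0)))
for n,(p,q) in T.items():
    c=np.load(f"pics/{n}.npy",allow_pickle=True).item(); Rm=cv2.Rodrigues(c['rvec'])[0]; C=-Rm.T@c['tvec']
    Q=R.from_quat(np.r_[q[1:],q[0]]).as_matrix()
    ex=[-30,-15,0,10,25]
    pts=[np.array(p)+Q@np.array([8,0,e]) for e in ex]
    print(n,"cam in tool",(Q.T@(C-p)).round(1),"axis",(Q.T@Rm.T[:,2]).round(3),"px front face:",proj(c,pts).round().tolist())
c=np.load("pics/tb.npy",allow_pickle=True).item()
print("bench pts in tb", cast(c,[(320,285),(432,132)],[0]).round(1).tolist(), cast(c,[(432,132)],14).round(1).tolist())
s=np.load("pics/tb_s.npy",allow_pickle=True).item()
print("TCP in scene",proj(s,[(615,85,0),(615,85,50)]).round())
E
```

```text
w_term cam in tool [  67.9    0.2 -187.9] axis [-0.239  0.     0.971] px front face: [[320.0, 296.0], [320.0, 284.0], [320.0, 273.0], [320.0, 267.0], [320.0, 259.0]]
w_plates cam in tool [  68.1   -0.5 -188.3] axis [-0.238  0.     0.971] px front face: [[322.0, 296.0], [322.0, 284.0], [322.0, 274.0], [322.0, 267.0], [322.0, 259.0]]
z1 cam in tool [ 6.780e+01  1.000e-01 -1.883e+02] axis [-0.237  0.     0.972] px front face: [[321.0, 296.0], [321.0, 284.0], [321.0, 274.0], [321.0, 267.0], [321.0, 259.0]]
tb cam in tool [  69.    -0.6 -188.3] axis [-0.238 -0.     0.971] px front face: [[322.0, 298.0], [322.0, 286.0], [322.0, 276.0], [322.0, 269.0], [322.0, 261.0]]
t70 cam in tool [  69.    -0.6 -188.3] axis [-0.238 -0.     0.971] px front face: [[322.0, 298.0], [322.0, 286.0], [322.0, 275.0], [322.0, 269.0], [322.0, 261.0]]
bench pts in tb [[614.0, 90.9, 0.0], [661.2, 158.9, 0.0]] [[657.6, 158.5, 14.0]]
TCP in scene [[362. 276.]
 [363. 267.]]
```

The TCP-to-tip offset is contact-calibrated now: on the bench, tips touch at TCP ≈ −7.5. I'll use guarded touches from here. Next is the carrier: check that it hasn't moved (same-pose image difference), then grip it and move it to the pan.

```bash
cat >> h.py <<'E'
def touch(x,y,z0,vel=15,f=4,zmin=-15):
    """guarded descent; returns (hit, TCP z at contact)"""
    r.sleep(.15); h=r.move_linear((x,y,zmin),vel=vel,f_stop=f); return h,r.current_tool_pos()[2]
def st(*a): print(*a,"tcp",r.current_tool_pos().round(1),"gap",round(r.current_finger_gap(),1),"F",r.current_ft_force().round(1),"t",round(r.current_time_s(),1))
E
python3 - <<'E'
from h import *
r.move_linear((615,85,150),vel=200); r.gripper_to(90,40)
r.goto((540,180,330),down(-np.pi/2)); snap("w_plates2")
a=cv2.imread("pics/w_plates.png").astype(int);b=cv2.imread("pics/w_plates2.png").astype(int)
d=np.abs(a-b).max(2)[20:265,180:390]; print("changed px",(d>60).sum()); 
if (d>60).sum()>400: print("MOVED?"); raise SystemExit
x,y=535,280.5; q=down(np.radians(-91.4))
r.goto((x,y,60),q); h,z=touch(x,y,60,vel=20); st("bench",h,z)
r.move_linear((x,y,z+2),vel=20); r.gripper_to(40,40); st("gripped")
r.move_linear((x,y,z+60),vel=60); r.sleep(.2); st("lifted"); snap("lift")
E
```

```text
changed px 712
MOVED?
```

```bash
python3 - <<'E'
import cv2
b=cv2.imread("pics/w_plates2.png"); cv2.imwrite("pics/c2.png",cv2.resize(b[20:280,130:400],None,fx=2.2,fy=2.2,interpolation=cv2.INTER_CUBIC))
E
```

```text
(no output)
```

View pics/c2.png

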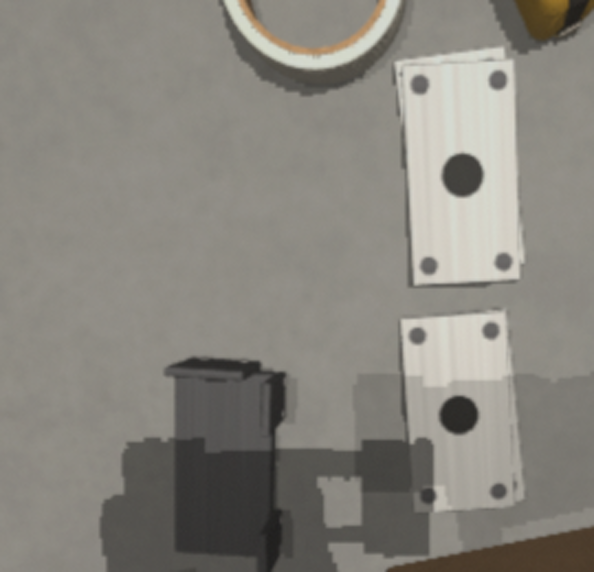

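The knock has happened: the carrier slid about 30 mm toward the robot, and its base's left edge is now at full-image pixels (209,191)–(209,271). The plates are unchanged. I'll recompute its position and grip it.

```bash
python3 - <<'E'
from h import *
c=np.load("pics/w_plates2.npy",allow_pickle=True).item()
f=lambda l:np.array(l)/2.2+[130,20]
e=cast(c,f([(175,377),(175,552),(268,556)]),14); print("base TL,BL,BR",e.round(1).tolist()); print("stop outer top",cast(c,f([(190,358),(258,362)]),56).round(1).tolist())
print("flap",cast(c,[(255,362),(300,318),(262,358)],126).round().tolist())
BL=(e[1]+0)[:2]; BR=e[2,:2]; v=BL-BR; print("width",np.linalg.norm(v)); mid=(BL+BR)/2
ang=np.arctan2(*(e[0]-e[1])[[1,0]]); print("yaw of +y",np.degrees(ang))
x,y=mid+52*np.array([np.cos(ang),np.sin(ang)]); print("grip",x,y)
q=down(ang-np.pi/2)
r.goto((x,y,60),q); h,z=touch(x,y,60,vel=20); st("bench",h,z)
if not h: raise SystemExit
r.move_linear((x,y,z+2),vel=20); r.gripper_to(40,40); st("gripped")
if 50<r.current_finger_gap()<60:
    r.move_linear((x,y,z+60),vel=60); r.sleep(.2); st("lifted"); snap("lift")
E
```

```text
base TL,BL,BR [[551.8, 315.2, 14.0], [450.7, 321.7, 14.0], [448.3, 268.0, 14.0]]
stop outer top [[566.0, 295.8, 56.0], [564.0, 261.6, 56.0]]
flap [[386.0, 249.0, 126.0], [436.0, 201.0, 126.0], [391.0, 242.0, 126.0]]
width 53.77795272895526
yaw of +y -3.6773409258037164
grip 501.3651649859522 291.4949117934449
bench True -7.595099880643934 tcp [501.4 291.5  -7.6] gap 90.0 F [0.2 0.3 4.4] t 56.1
gripped tcp [501.4 291.5  -5.6] gap 54.4 F [ 0.2  0.3 -0.5] t 57.0
lifted tcp [501.  291.3  51.8] gap 55.0 F [-0.4 -0.3 -9.4] t 58.4
```

```bash
python3 - <<'E'
from h import *
p=r.current_tool_pos(); r.move_linear((p[0],p[1],100),vel=80)
q=down(-np.pi/2); X,Y=633,-59
r.move_linear((560,200,100),q,vel=120); r.move_linear((X,Y,95),q,vel=120); r.sleep(.2); st("over pan")
if r.current_ft_force()[2]<-6:
    r.move_linear((X,Y,58),vel=40); h,z=touch(X,Y,58,vel=10,f=5,zmin=44); st("down",h,z)
    r.gripper_to(75); st("open"); r.move_linear((X,Y,z+90),vel=80)
    r.move_linear((X-60,Y,280),vel=200); snap("placed"); st()
    a=cv2.imread("pics/placed.png"); cv2.imwrite("pics/placedc.png",a[:330])
E
```

```text
over pan tcp [633.  -58.7  95.1] gap 40.1 F [-0.2  0.  -0.5] t 62.8
```

The carrier was lost on the way because the grip slackened. Looking for it.

```bash
python3 - <<'E'
from h import *
r.move_linear((633,-59,200),vel=150); r.gripper_to(90,40); r.goto((540,160,330),down(-np.pi/2)); snap("lost"); st()
a=cv2.imread("pics/lost.png"); cv2.imwrite("pics/lostc.png",a[:330])
E
```

```text
tcp [540.3 158.8 328.3] gap 89.7 F [-0.2 -1.3 -0.2] t 65.6
```

View pics/lostc.png

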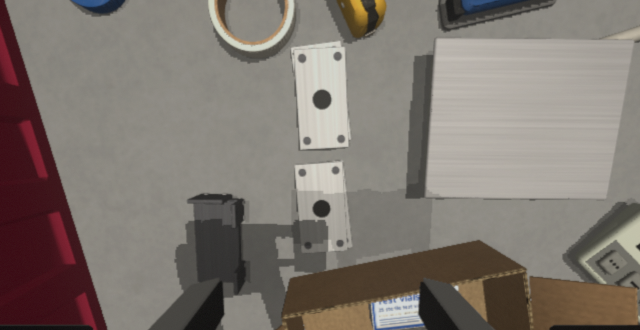

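The carrier dropped almost straight back onto the bench and is upright: stop top at (192–232,195), base's near-right corner at about (240,291). The one grip slackening is now spent. I'll re-grip a little toward the stop end to stay clear of the carton.

```bash
python3 - <<'E'
from h import *
c=np.load("pics/lost.npy",allow_pickle=True).item()
S=cast(c,[(192,196),(232,194)],56)[:,:2]; B=cast(c,[(196,206),(198,290),(240,291)],14)[:,:2]; print(S.round(1).tolist(),B.round(1).tolist())
ang=np.arctan2(*(B[0]-B[1])[::-1]); u=np.array([np.cos(ang),np.sin(ang)]); w=np.array([u[1],-u[0]])  # w = carrier +x
o1=S.mean(0)-58*u; o2=(B[1]+B[2])/2+52*u-1.5*w; print(np.degrees(ang),"origin est",o1,o2)
o=(o1+o2)/2; g=o+9*u+1.5*w; x,y=g; print("grip",g)
if np.linalg.norm(o1-o2)>12: raise SystemExit
r.goto((x,y,60),down(ang-np.pi/2)); r.move_linear((x,y,10),vel=60); h,z=touch(x,y,60,vel=15); st("bench",h,z)
if not h or abs(z+7.6)>1.5: raise SystemExit
r.move_linear((x,y,z+2),vel=20); r.gripper_to(40,55); st("gripped")
if 50<r.current_finger_gap()<60:
    r.move_linear((x,y,z+30),vel=60); r.sleep(.2); st("lifted")
    r.move_linear((x,y,100),vel=100)
    q=down(-np.pi/2); X,Y=642,-59
    r.move_linear((560,200,100),q,vel=120); r.sleep(.1); st("mid")
    if r.current_ft_force()[2]>-6: raise SystemExit
    r.move_linear((X,Y,95),q,vel=120); r.sleep(.2); st("over pan")
    if r.current_ft_force()[2]<-6:
        r.move_linear((X,Y,58),vel=40); h,z=touch(X,Y,58,vel=10,f=5,zmin=44); st("down",h,z)
        r.gripper_to(75); st("open"); r.move_linear((X,Y,z+90),vel=80)
        r.move_linear((X-70,Y,250),vel=200); snap("placed"); st()
        a=cv2.imread("pics/placed.png"); cv2.imwrite("pics/placedc.png",cv2.resize(a[0:280,120:520],(800,560)))
E
```

```text
[[551.6, 302.7], [553.7, 258.1]] [[534.1, 311.8], [425.4, 317.3], [423.9, 263.3]]
-2.8643064827933284 origin est [494.74147933 283.29817719] [476.68385776 289.19327038]
grip [494.62646854 284.29786093]
```

```bash
python3 - <<'E'
from h import *
# stop's far visible edge is its foot (z=0), not its top: origin x ~ 485 agrees with base corner
ang=np.radians(-2.9); x,y=493,286
r.goto((x,y,70),down(ang-np.pi/2)); r.move_linear((x,y,10),vel=60,f_stop=5); h,z=touch(x,y,60,vel=15); st("bench",h,z)
if not h or abs(z+7.6)>1.5: raise SystemExit
r.move_linear((x,y,z+2),vel=20); r.gripper_to(40,55); st("gripped")
if 50<r.current_finger_gap()<60:
    r.move_linear((x,y,z+30),vel=60); r.sleep(.2); st("lifted")
    r.move_linear((x,y,100),vel=100)
    q=down(-np.pi/2); X,Y=641,-59
    r.move_linear((560,200,100),q,vel=120); r.sleep(.1); st("mid")
    if r.current_ft_force()[2]>-6: raise SystemExit
    r.move_linear((X,Y,95),q,vel=120); r.sleep(.2); st("over pan")
    if r.current_ft_force()[2]<-6:
        r.move_linear((X,Y,58),vel=40); h,z=touch(X,Y,58,vel=10,f=5,zmin=44); st("down",h,z)
        r.gripper_to(75); st("open"); r.move_linear((X,Y,z+90),vel=80)
        r.move_linear((X-70,Y,250),vel=200); snap("placed"); st()
        a=cv2.imread("pics/placed.png"); cv2.imwrite("pics/placedc.png",cv2.resize(a[0:280,120:520],(800,560)))
E
```

```text
bench True -7.59901517360579 tcp [493.  286.   -7.6] gap 89.8 F [0.8 0.8 5.4] t 69.2
gripped tcp [493.  287.   -5.8] gap 54.4 F [-0.   3.6 -3.5] t 70.1
lifted tcp [492.5 285.8  21.8] gap 54.1 F [ 0.  -1.  -8.7] t 71.0
mid tcp [559.5 200.8 100. ] gap 54.4 F [-0.   0.7 -8.5] t 73.0
over pan tcp [641.  -58.7  95. ] gap 54.0 F [-0.3 -0.5 -8.8] t 75.7
down True 50.24894110441572 tcp [641.  -59.   50.2] gap 54.4 F [-0.6 -0.8  7.8] t 77.7
open tcp [639.9 -55.7  48.6] gap 74.9 F [0.5 6.5 7.5] t 78.3
tcp [570.7 -58.9 247.8] gap 75.2 F [ 0.4  0.4 -1.3] t 80.5
```

View pics/placedc.png

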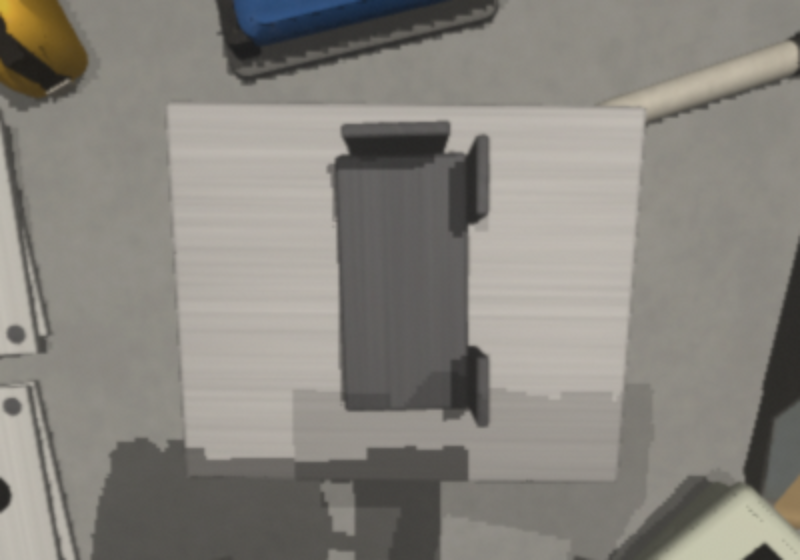

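The carrier stands upright on the pan, end stop to the far side (top) and fences on the right. Its base corners are at full-image pixels (290,78), (293,204) and (354,204). I'll measure its pose and press tare.

```bash
cat >> h.py <<'E'
KEY=dict(count=(470.7,-186.4),tare=(444.3,-216.6),print=(368.3,-304.6))
def press(k):
    x,y=KEY[k]; q=down(ROW-np.pi)
    r.gripper_to(0,20); r.goto((x,y,120),q); r.move_linear((x,y,46),vel=60,f_stop=5); r.sleep(.2)
    hit=r.move_linear((x,y,27),vel=12,f_stop=9); z=r.current_tool_pos()[2]; r.sleep(.4)
    f=r.current_ft_force(); r.move_linear((x,y,130),vel=80)
    print(k,"hit",hit,"TCP z",z,"F",f.round(1),"t",r.current_time_s())
E
python3 - <<'E'
from h import *
c=np.load("pics/placed.npy",allow_pickle=True).item()
f=lambda l:np.array(l)/2+[120,0]
B=cast(c,f([(340,157),(346,408),(468,408),(468,155)]),70); print("base z70",B.round(1).tolist())
print("pan",cast(c,f([(167,103),(644,107),(617,479),(187,475)]),56).round(1).tolist())
print("stop top",cast(c,f([(342,125),(449,122)]),112).round(1).tolist(),"fence top outer",cast(c,f([(488,137),(489,425)]),112).round(1).tolist())
print("fence inner top",cast(c,f([(474,140),(474,350)]),112).round(1).tolist())
r.goto((500,-190,250),down(ROW-np.pi)); press("tare")
E
```

```text
base z70 [[689.4, -32.7, 70.0], [584.8, -33.4, 70.0], [584.8, -87.8, 70.0], [690.2, -85.7, 70.0]]
pan [[712.7, 41.2, 56.0], [711.1, -160.9, 56.0], [548.9, -160.0, 56.0], [550.8, 43.2, 56.0]]
stop top [[694.8, -36.7, 112.0], [695.7, -75.5, 112.0]] fence top outer [[690.7, -89.8, 112.0], [584.5, -92.9, 112.0]]
fence inner top [[689.7, -84.7, 112.0], [613.9, -86.4, 112.0]]
tare hit True TCP z 34.23677702040531 F [-1.   0.3  4.8] t 87.3333
```

Tare is pressed: 4.8 N held, about 4.6 mm down. The carrier origin is about (636.3,−58.8), with its +y at about +0.8° from world x. Next I place the two top plates, then re-measure the lower ones.

```bash
cat >> h.py <<'E'
O=np.array([636.3,-58.8]); YAW=np.radians(0.8)   # carrier origin, direction of carrier +y from world x
u=np.array([np.cos(YAW),np.sin(YAW)]); w=np.array([u[1],-u[0]])  # carrier +y, +x in world
QC=down(YAW-np.pi/2)
def plate(p,ang,level,n):
    """take plate at p (long axis ang) lying on level 0/1, put it as n-th in carrier"""
    x,y=p; zg=-7.6+1.5+7*level; q=down(ang-np.pi/2)
    r.gripper_to(76,30); r.goto((x,y,60),q); r.move_linear((x,y,zg+12),vel=120); r.sleep(.1)
    h=r.move_linear((x,y,zg),vel=40,f_stop=5); st("at",h)
    if h: return False
    r.gripper_to(45,30); g=r.current_finger_gap()
    r.move_linear((x,y,zg+20),vel=60); st("grip")
    if not 56<g<60: return False
    t=O-4*u-3*w; zt=62.4+1.5+7*n
    r.move_linear((x,y,150),vel=200); r.goto((t[0],t[1],150),QC); r.move_linear((t[0],t[1],zt+12),vel=120); r.sleep(.15)
    if not 56<r.current_finger_gap()<60: st("LOST"); return False
    h=r.move_linear((t[0],t[1],zt-4),vel=15,f_stop=2.5); st("placed",h,"expected",zt)
    r.gripper_to(70); r.move_linear((t[0],t[1],150),vel=150); return True
E
python3 - <<'E'
from h import *
r.goto((560,100,250),QC)
print(plate((657.8,157.8),np.radians(2.8),1,0) and plate((531.3,158.2),np.radians(3.8),1,1))
r.goto((560,0,330),down(-np.pi/2)); c,im=snap("low"); st()
m=(im.min(2)>185).astype(np.uint8); 
for ct in cv2.findContours(m,0,2)[0]:
    if cv2.contourArea(ct)>1500: print(cv2.boundingRect(ct),cv2.minAreaRect(cast(c,ct[:,0],7)[:,:2].astype(np.float32)))
E
```

```text
at False tcp [6.574e+02 1.578e+02 2.000e-01] gap 75.8 F [0.2 0.9 0.8] t 91.9
grip tcp [658.2 157.8  21.7] gap 57.1 F [ 0.6  0.  -0.6] t 92.8
placed True expected 63.9 tcp [632.1 -55.9  64.1] gap 57.2 F [0.3 0.5 3.8] t 96.1
at False tcp [5.309e+02 1.582e+02 5.000e-01] gap 76.3 F [ 0.  -0.1  0.1] t 99.7
grip tcp [531.7 158.3  21.6] gap 57.4 F [ 0.1  0.6 -0.5] t 100.6
placed True expected 70.9 tcp [632.1 -55.9  71.1] gap 57.5 F [-0.5  0.5  3.9] t 104.0
True
tcp [ 5.598e+02 -3.000e-01  3.264e+02] gap 69.8 F [-0.6 -0.5 -0.5] t 106.0
(359, 82, 44, 94) ((643.2412109375, -70.97103118896484), (106.67264556884766, 50.153541564941406), 2.6878316402435303)
```

```bash
python3 - <<'E'
import cv2
cv2.imwrite("pics/lowc.png",cv2.resize(cv2.imread("pics/low.png")[10:290,110:460],(800,640)[:1]+(600,) if 0 else (750,600)))
E
```

```text
(no output)
```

View pics/lowc.png

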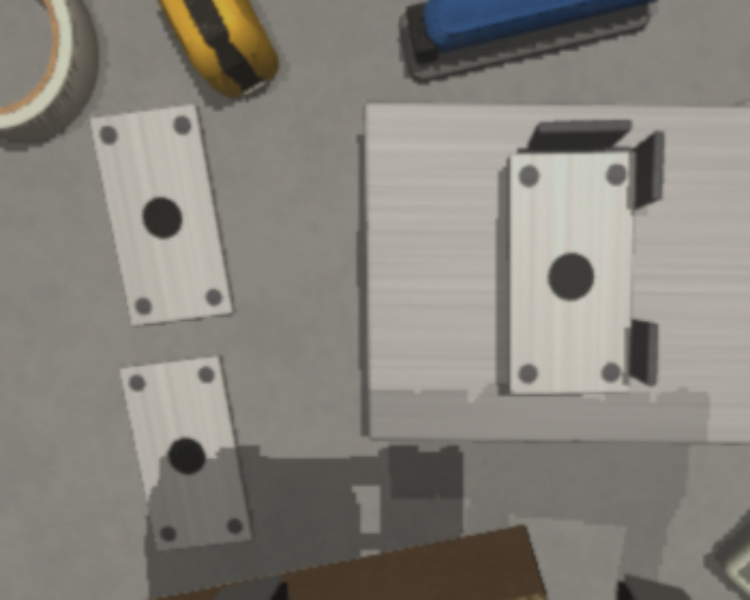

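Two single plates are left; crop corners are far (91,119),(195,105),(232,312),(132,326) and near (120,369),(218,356),(251,540),(156,550). The first two are stacked in the carrier and nearly flush.

```bash
python3 - <<'E'
from h import *
c=np.load("pics/low.npy",allow_pickle=True).item(); s=750/350
Ps=[]
for l in ([(91,119),(195,105),(232,312),(132,326)],[(120,369),(218,356),(251,540),(156,550)]):
    P=cast(c,np.array(l)/s+[110,10],7)[:,:2]; v=(P[0]+P[1]-P[2]-P[3])/2; a=np.arctan2(v[1],v[0])
    print(P.mean(0).round(1),np.degrees(a).round(1),"len",np.linalg.norm(v).round(1),"wid",np.linalg.norm(P[0]+P[3]-P[1]-P[2])/2); Ps.append((P.mean(0),a))
assert all(abs(p[1]-158)<15 for p,_ in Ps)
print(plate(*Ps[0],0,2) and plate(*Ps[1],0,3))
r.goto((560,-20,300),down(-np.pi/2)); snap("stack"); st()
cv2.imwrite("pics/stackc.png",cv2.resize(cv2.imread("pics/stack.png")[10:290,180:530],(750,600)))
E
```

```text
[663.2 158.1] 6.7 len 108.7 wid 56.83372134120923
[530.9 154.8] 6.5 len 108.9 wid 57.16295125893273
at False tcp [662.9 158.1  -6.6] gap 76.1 F [ 0.6  0.2 -0.1] t 108.7
grip tcp [663.7 158.2  14.8] gap 57.6 F [ 0.2  0.  -1.3] t 109.6
placed True expected 77.9 tcp [632.1 -55.8  77.9] gap 57.2 F [-0.3  0.9  3.6] t 112.9
at False tcp [530.5 154.8  -6.5] gap 75.9 F [ 0.6 -0.7 -0.1] t 116.5
grip tcp [531.3 154.9  14.6] gap 57.5 F [-0.7 -0.9 -1.9] t 117.4
placed True expected 84.9 tcp [632.1 -55.9  85.1] gap 57.6 F [0.1 0.7 4.4] t 120.6
True
tcp [559.6 -20.2 296.3] gap 69.7 F [0.1 0.1 0.8] t 122.4
```

View pics/stackc.png

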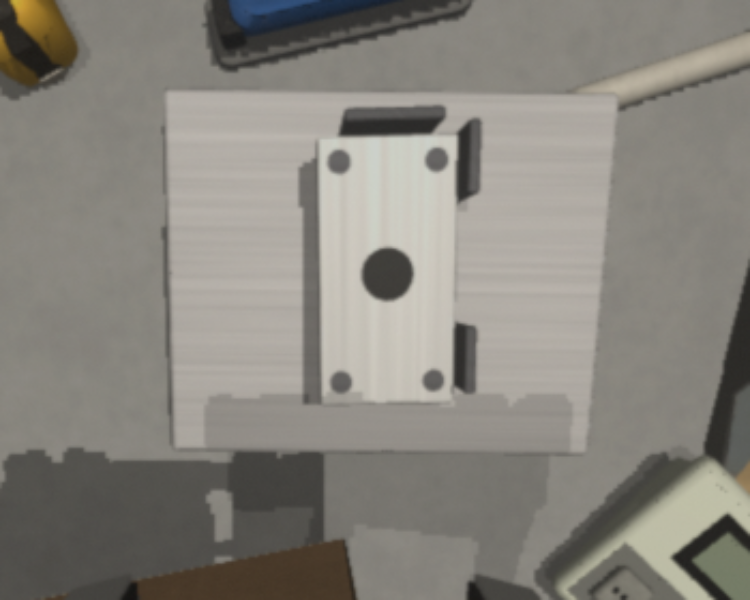

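All four plates are in the carrier, the top one within a few mm of fences and stop. To square them, I squeeze each fence against the plate edges, push the near end toward the stop, then squeeze again.

```bash
cat >> h.py <<'E'
ZT=64.6  # TCP with tips 2 mm above the carrier base
def squeeze(yc,f=15):
    p=O+yc*u+2*w; r.gripper_to(88,f); r.goto((*p,130),QC); r.move_linear((*p,ZT+20),vel=80,f_stop=6)
    if r.move_linear((*p,ZT),vel=40,f_stop=6): st("BLOCKED")
    r.gripper_to(50,f); r.sleep(.3); st("squeeze",yc); r.gripper_to(88); r.move_linear((*p,130),vel=120)
def push(f=5):
    p=O-84*u; e=O-58*u; r.gripper_to(0,20); r.goto((*p,130),QC); r.move_linear((*p,ZT),vel=100,f_stop=6); r.sleep(.2)
    h=r.move_linear((*e,ZT),vel=12,f_stop=f); r.sleep(.3); t=r.current_tool_pos()[:2]-O; st("push",h,"carrier y",round(t@u,1))
    r.move_linear((*p,ZT),vel=60); r.move_linear((*p,130),vel=120)
E
python3 - <<'E'
from h import *
r.goto((600,-59,180),QC)
squeeze(39); squeeze(-39); push(); squeeze(39,12); squeeze(-39,12); push()
r.goto((560,-20,300),down(-np.pi/2)); snap("sq"); st()
cv2.imwrite("pics/sqc.png",cv2.resize(cv2.imread("pics/sq.png")[40:220,310:430],(533,800))[:600] if 0 else cv2.resize(cv2.imread("pics/sq.png")[40:230,300:430],None,fx=3.1,fy=3.1,interpolation=cv2.INTER_CUBIC))
E
```

```text
squeeze 39 tcp [675.7 -59.2  64.9] gap 63.3 F [1.1 4.8 0.9] t 126.1
squeeze -39 tcp [597.2 -60.9  64.8] gap 63.0 F [-2.6  2.1  3.1] t 130.2
push True carrier y -69.2 tcp [567.1 -59.5  63.1] gap 0.9 F [-0.6  0.4  0.3] t 135.8
squeeze 39 tcp [675.6 -59.6  64.9] gap 62.8 F [-0.1  3.7  0.3] t 141.0
squeeze -39 tcp [597.4 -61.   64.8] gap 62.4 F [-0.9  1.3  1.8] t 145.1
push True carrier y -69.2 tcp [567.1 -59.5  63.1] gap 0.3 F [0.7 0.4 0. ] t 150.7
tcp [559.1 -20.2 296.5] gap 0.7 F [-0.7 -0.6 -0.1] t 152.6
```

View pics/sqc.png

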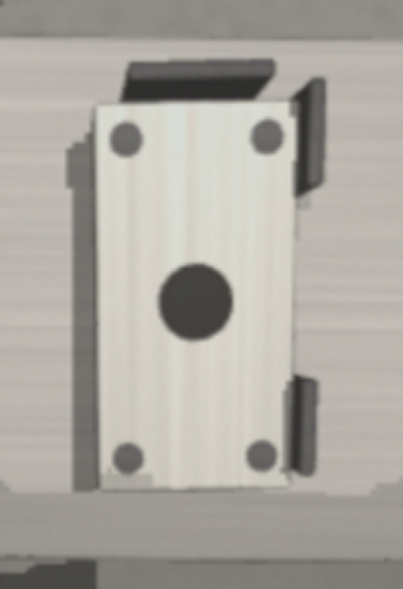

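The squeezes read 62.4–63.3 mm, matching 58 + 5 for flush against the fences. The picture shows the top plate tight to both fences. The pushes stopped early with no lasting force, so I'll check the gap to the stop and push with a longer, firmer stroke.

```bash
python3 - <<'E'
from h import *
c=np.load("pics/sq.npy",allow_pickle=True).item(); f=lambda l:np.array(l)/3.1+[300,40]
print("plate far/near edge x",cast(c,f([(200,102),(195,489)]),98)[:,0].round(1),"stop inner/outer top x",cast(c,f([(200,79),(200,61)]),112)[:,0].round(1))
p=O-84*u; r.gripper_to(0,20); r.goto((*p,130),QC); r.move_linear((*p,ZT+1),vel=100); r.sleep(.3)
for y in np.arange(-72,-57,1.):
    e=O+y*u; h=r.move_linear((*e,ZT+1),vel=10,f_stop=7); r.sleep(.2)
    F=r.current_ft_force(); t=r.current_tool_pos()[:2]-O; print(y,h,(t@u).round(1),F.round(1))
    if h and F[0]<-5: break
r.move_linear((*p,ZT+1),vel=40); r.move_linear((*p,150),vel=120); st()
r.goto((560,-20,300),down(-np.pi/2)); snap("sq2")
cv2.imwrite("pics/sq2c.png",cv2.resize(cv2.imread("pics/sq2.png")[40:230,300:430],None,fx=3.1,fy=3.1,interpolation=cv2.INTER_CUBIC))
E
```

```text
plate far/near edge x [687.2 577.7] stop inner/outer top x [690.9 695.4]
-72.0 False -72.0 [ 0.   0.6 -0.5]
-71.0 False -71.0 [ 0.5 -0.2 -0.7]
-70.0 False -70.0 [0.4 0.  0.4]
-69.0 False -69.0 [-0.1  0.2 -0.4]
-68.0 False -68.1 [0.3 0.6 0.1]
-67.0 False -68.0 [-4.9 -0.9  2.9]
-66.0 False -66.7 [-5.4  0.5  3.9]
-65.0 False -65.6 [-5.8 -0.3  2.4]
-64.0 False -64.7 [-4.9  0.6  3.7]
-63.0 False -64.7 [-7.8 -0.3  4.4]
-62.0 False -64.2 [-8.5  0.1  5.8]
-61.0 False -64.2 [-11.7   0.5   6.2]
-60.0 False -64.2 [-14.6   0.1   8.1]
-59.0 False -63.1 [-13.6   0.3   8. ]
-58.0 False -62.1 [-14.   -0.6   8.6]
tcp [551.8 -59.9 149. ] gap 0.6 F [-0.6  0.3 -0.6] t 164.1
```

View pics/sq2c.png

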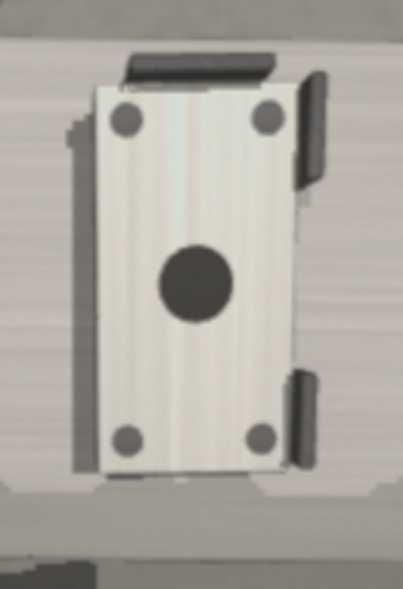

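The plates slid about 4 mm, then hit the stop: force rose to 14 N and the carrier itself moved 2 mm with the stack. The picture shows the top plate touching the stop and fences. Now count and print.

```bash
sed -i 's/f_stop=9); z=r.current_tool_pos()\[2\]; r.sleep(.4)/f_stop=11); z=r.current_tool_pos()[2]; r.sleep(.3)/' h.py; python3 - <<'E'
from h import *
r.goto((500,-170,200),down(ROW-np.pi)); press("count"); press("print")
x,y=KEY["print"]; r.move_linear((x,y,180),vel=150); r.goto((560,-20,300),down(-np.pi/2)); snap("end"); st()
a=cv2.imread("pics/end.png").astype(int);b=cv2.imread("pics/sq2.png").astype(int); print("changed",(np.abs(a-b).max(2)[20:230,290:440]>60).sum())
E
```

```text
count hit True TCP z 34.06878785673626 F [-0.4  1.   5.2] t 170.5833
print hit True TCP z 34.694405284864025 F [-0.1  0.5  5.5] t 175.7667
tcp [559.5 -21.2 299.2] gap 0.8 F [ 0.7 -0.4 -0.4] t 177.7
changed 317
```

```bash
python3 - <<'E'
from h import *
snap("end2"); st()
cv2.imwrite("pics/endc.png",cv2.resize(cv2.imread("pics/end2.png")[10:300,200:560],(745,600)))
E
```

```text
tcp [559.6 -21.3 299.3] gap 0.4 F [-0.6 -0.1  0. ] t 177.7
```

View pics/endc.png

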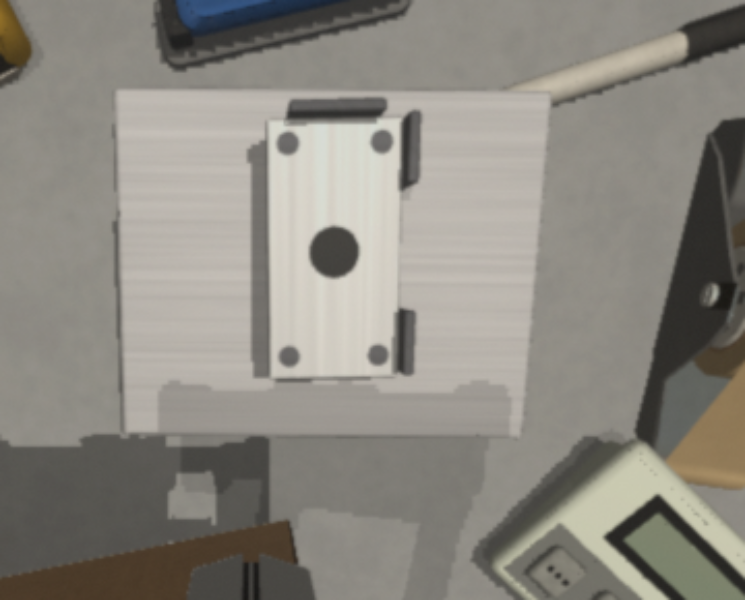

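The carrier and squared stack are undisturbed on the pan, with the plate edges against the stop and both fences, the gripper well clear and the count key up. Handing in.

```bash
python3 -c "
from rig import r
r.close_job(); print(r.current_time_s())"
```

```text
the job is handed in; nothing more can be done
the job is handed in; nothing more can be done
```

I handed the job in at about 178 s of the 210 s allowed. The keys were pressed in order (zero, tare, count, print), and all four plates ended up squared in the carrier on the pan. There was no verdict, so success is judged only from my own checks.

**What happened on the way**
- **Zero:** the first tries stopped too high to touch the key. The fingertips touched the bench at TCP z ≈ −7.6, although `r.tip_extent` says 25 mm ahead, so I set heights by contact. The zero key took up its roughly 5 mm travel and held up to 16 N.
- **Height mismatch:** key contact came about 6 mm higher than the stated key heights and my bench touch would give. I did not resolve this; the key travel and forces matched the stated spring.
- **Carrier:** it was knocked aside before I reached for it. The grip then slackened on the first carry and it dropped back onto the bench upright. The second carry put it on the pan, and tare held 4.8 N.
- **Plates:** there were two piles of two. Each plate's contact height in the carrier was within 0.2 mm of what I expected.

**Last checks**
- **Fences:** squeezing across fence and plates measured 62.4–63.3 mm (63 means flush). I did this before the final push and did not repeat it after.
- **End stop:** the first two pushes stopped early. The third slid the plates about 4 mm until they met the stop, then moved the carrier about 2 mm with the stack.
- **Count and print:** they held 5.2 N and 5.5 N, about full travel.
- **Final picture:** the stack sits against the stop and fences, nothing touches it, and the count key is up. The other keys were not checked in that picture. A same-pose image comparison showed 317 changed pixels, which I put down to a 1–3 mm difference in camera pose, because the picture looked undisturbed.

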